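# Lift the top beaker off the nested pair for the breakfast board

### The job

Lay the breakfast board: pull the upper of the two tall nested beakers straight up out of the lower one, and set it down gently, upright, on a clear part of the wooden chopping board where the egg cup stands. Leave the lower tall beaker standing where it is, and do not disturb the egg cup or the pair of squat beakers.

Things in the scene. Friction and masses are not known exactly. Their poses are not given: they have to be found in the camera images.
- tall_top_center (a point): upper of two tall white stoneware beakers, no handle: 95 mm high, a cone of outer diameter 37 mm at the foot and 60 mm at the rim, wall 4 mm, 0.16 kg. It sits by its taper in a beaker of the same size, held lightly by friction; its upper 33 mm stand out above the lower rim. The point is on its axis, half-way up (47.5 mm above its foot, 47.5 mm below its rim); z is the axis, towards the rim
- tall_lower_center (a point): the lower tall beaker, of the same size, heavier (0.30 kg), loose, standing on the worktop; its rim is 95 mm above the worktop. The point is on its axis, half-way up (47.5 mm); z is the axis, upward
- squat_lower_center (a point): the lower one of a bystanding pair of squat white nested beakers (each 56 mm high, 76 mm across the rim; the pair about 90 mm high), on the worktop to the left or right of the tall pair. The point is on its axis, half-way up (28 mm)
- board_surface (a point): wooden chopping board fixed on the worktop, 200 x 300 mm, 22 mm thick. The point is the centre of its upper face (22 mm above the worktop); x runs along its 200 mm side, y along its 300 mm side (about towards the robot), z up
- egg_cup_center (a point): cream glazed egg cup, 48 mm across, 51 mm high, standing near the far end of the board (at about x = 0, y = -110 mm of the board). The point is on its axis, half-way up (25.5 mm above the board)
Not all that is in view belongs to the job. Leave any turquoise look-alike of the part that bears tall_top_center alone.

How it is judged:
On the way:
1. the upper tall beaker is right out of the lower one, its foot above the lower one's rim, and the lower one is still upright on the worktop (z of tall_top_center in the frame of tall_lower_center above 0.097 m and angle between tall_lower_center's own z axis and vertical below 0.1 rad and height (world z) of tall_lower_center below 0.055 m), for 0.1 s.
At the end, for the whole second after the job is handed in: the upper tall beaker stands upright (within 8 degrees) and still on the board, its axis at least 15 mm inside the board's edges; the lower tall beaker stands upright within 30 mm of where it was; the egg cup and the squat pair are within 30 mm of where they were (x of tall_top_center in the frame of board_surface between -0.085 and 0.085 m and y of tall_top_center in the frame of board_surface between -0.135 and 0.135 m and z of tall_top_center in the frame of board_surface between 0.04 and 0.055 m and angle between each of tall_top_center, tall_lower_center's own z axis and vertical below 0.15 rad and linear speed of tall_top below 0.02 m/s and distance of each of tall_lower_center, egg_cup_center, squat_lower_center from where it was at the start of the episode below 0.03 m); the robot touches nothing.
It fails at once if the lower tall beaker tipped by more than 17 degrees, or carried or pushed more than 40 mm from its place (angle between tall_lower_center's own z axis and vertical above 0.3 rad or distance of tall_lower_center from where it was at the start of the episode above 0.04 m).
It fails at once if the egg cup or the squat pair pushed more than 30 mm (distance of any of egg_cup_center, squat_lower_center from where it was at the start of the episode above 0.03 m).
It fails at once if the upper tall beaker dropped (falling free of the fingers at more than 0.7 m/s, a fall of about 25 mm) (contact force between the fingers and tall_top below 0.05 N and linear speed of tall_top above 0.7 m/s).
It also fails if it takes over 35 s, if anything falls off the work surface, if the arm or the gripper's body presses on something with over 40 N, if the wrist force passes 120 N, or if a joint passes its speed limit or range.

### The arm

A 7-joint arm with a two-finger parallel gripper is mounted at the origin on a cart in front of the work surface, level with it; the furniture and walls round the work are solid. World frame = base frame: x ahead of the robot, y to its left, z up, the work surface at z = 0. Lengths are in m, angles in rad, forces in N, time in s.
With the tool pointing down it reaches from about 0.4 to 0.85 m from the base axis. Payload 4.5 kg.
Tool frame: the origin (TCP) lies midway between the tips of the shut fingers; the grasp point (between the pads) lies 19 mm behind it; z points along the fingers, y is the direction in which the jaws open and shut (so a half turn about z gives the same grasp; the last joint's range is limited). The gripper opens to 88 mm and grips with 3 to 60 N. Pads are 18 mm wide; open, the fingers measure 123 mm over their backs; the gripper's body (75 mm by 187 mm) begins 45 mm behind the grasp point.
Start: joints at [1.328, 0.689, -0.195, 1.565, 0.157, 0.902, -0.215], TCP at [0.171, -0.601, 0.239] pointing down, gripper open.
Joint ranges: [-3.01, 3.01], [-0.46, 2.08], [-1.47, 1.51], [0.13, 2.56], [-1, 4.14], [0.04, 2.09], [-2.66, 2.66]. Speed limits (rad/s): [2.57, 2.57, 3.14, 3.14, 3.14, 3.14, 3.14].

### API

Orientations are given as a 3x3 rotation matrix whose columns are the frame's x, y, z axes.
In Python, from plant import r gives the robot as it stands.
- The arm moves only by the tool send_rows, never from a script. Its argument "commands" is one flat list of numbers, 7 for each row, row after row: the turn, a rotation vector about the tool's x, y, z in degrees, then the shift along the tool's x, y, z in cm, then the closure in counts, from 0 (fully open) to 255 (shut). In form: [rx, ry, rz, x, y, z, fingers, rx, ry, rz, x, y, z, fingers, ...]. A call has 1 to 10 rows; each row is the pose to reach, as a shift and turn from the pose commanded when the call began, along the tool's axes at that moment; what a row does not reach only later rows make up. A row lasts 1/12 s, in which the tool goes at most 41.7 mm and 7.16 degrees, less where a joint would pass 70% of its speed; a pose out of reach is approached as far as the arm can. A call with a gripper value outside its range is refused whole. The fingers move at their own pace and stop on an object; "force" is the grip in N (left out, the last holds). Time passes only in rows, so rows that repeat a pose let the fingers close. It gives the time, the measured TCP pose, the force and the opening at its end, in the units of the state.
- r.observe(): the state, without advancing time (a new reading comes with each control period).
- r.snapshot(name): name is "side" or "top" or "wrist"; returns the picture (480x640x3 uint8, blue, green, red); there is no depth.
- r.get_calibration(name): a dict with "vertical_fov" (degrees; the focal length in pixels is half the picture's height over the tangent of half this angle, whatever the lens; pixels are square), "cx", "cy" (the principal point, pixels), "rvec" (rotation vector, rad) and "tvec" (3), from world to camera coordinates, as OpenCV has them; the wrist camera has in their place "T_tool_cam" (4x4, takes a point from camera to tool coordinates, whose origin is the TCP and whose axes are the flange's). Camera axes: x right, y down, z forward; pixel columns grow to the right and rows downward; lengths in m; the calibration is good to about 2 mm. A picture is of the moment at which its call begins: read the wrist's pose just before it. get_calibration takes no time and is no camera call.
- r.hand_in(): hands the job in, once; it reports no verdict.
Trained networks look in the newest picture that a camera, given by its name, has taken for a name from the list of things; names that differ only in an ending like _2 or _b are one class to them, and where a whole thing is asked for, a point or a joint stands for the part that bears it (a point fixed in the world has none). Each returns a list of dicts, best first, with "confidence" (0 to 1); they miss things now and then, are a little off and sometimes report something else, mostly with a low value. They report only what shows in the picture. A call takes as long as a camera call. They do not tell look-alikes from the thing itself.
- r.search_frame(camera, target): "centre" ([column, row] in pixels, amid what is visible of it).
The state is a dict: "time": time; "qpos": joint angles; "qvel": joint speeds; "joint_torque": joint torques, N m; "ee_pos": TCP position; "eef_rot": TCP orientation; "force": force on the tool from outside, world axes, zero at the start; "torque": the same for the moment, N m; "width": finger opening in m.
Only numpy, scipy, OpenCV 4.12 (cv2) and the standard library are available. Lean on these libraries where they do the work, as an engineer would, in place of code of your own. Each camera call takes 0.05 s, during which the arm holds its last target.

## Working session

There is one attempt and no reset: what is moved stays moved. The work goes in short steps, Python scripts to look and compute and a tool call to move; the robot and the scene stay as the last step left them, time stands still between calls to the robot, and variables do not carry over. Pictures are saved under pics/ and viewed, and the job is handed in when it is done.

Besides the shell and the picture viewer there is one more tool, called after "Call:" as a command line: name --argument value ..., lists and objects as JSON in quotes. send_rows: Moves the arm, as the interface text tells. Its arguments: {"type":"object","properties":{"commands":{"type":"array","items":{"type":"number"}},"force":{"type":"number"}},"required":["commands"]}

```bash
mkdir -p pics
cat > h.py <<'E'
import numpy as np, cv2
from plant import r
def cal(n):
    c=r.get_calibration(n); f=240/np.tan(np.radians(c["vertical_fov"])/2)
    K=np.array([[f,0,c["cx"]],[0,f,c["cy"]],[0,0,1]])
    if "rvec" in c:
        R=cv2.Rodrigues(np.array(c["rvec"],float))[0]; t=np.array(c["tvec"],float).ravel()
    else:
        s=r.observe(); T=np.eye(4);T[:3,:3]=s["eef_rot"];T[:3,3]=s["ee_pos"]
        M=np.linalg.inv(T@np.array(c["T_tool_cam"])); R=M[:3,:3];t=M[:3,3]
    return K,R,t
def proj(n,P):
    K,R,t=cal(n); p=(K@(R@np.atleast_2d(P).T+t[:,None])); return (p[:2]/p[2]).T
def onz(n,uv,z):
    K,R,t=cal(n); d=R.T@np.linalg.inv(K)@np.array([uv[0],uv[1],1]); o=-R.T@t
    return o+d*(z-o[2])/d[2]
E
python3 - <<'E'
from h import *
s=r.observe(); print({k:np.round(s[k],3).tolist() for k in s})
for n in ["side","top","wrist"]:
    cv2.imwrite(f"pics/{n}0.png",r.snapshot(n)); print(n,r.get_calibration(n))
    if n!="wrist":
        K,R,t=cal(n);print("campos",-R.T@t)
    for T in ["tall_top_center","tall_lower_center","squat_lower_center","board_surface","egg_cup_center"]:
        print(T,[(np.round(d["centre"]).tolist(),round(d["confidence"],2)) for d in r.search_frame(n,T)][:4])
E
```

```text
{'time': 0.0, 'qpos': [1.328, 0.69, -0.195, 1.566, 0.157, 0.903, -0.215], 'qvel': [-0.0, 0.001, -0.001, 0.0, -0.001, 0.0, 0.0], 'joint_torque': [0.001, -52.757, -1.267, -15.343, -0.053, 0.007, 0.0], 'ee_pos': [0.171, -0.601, 0.238], 'eef_rot': [[0.962, 0.273, -0.001], [0.273, -0.962, 0.002], [-0.0, -0.002, -1.0]], 'force': [-0.009, -0.313, -0.386], 'torque': [0.063, 0.027, -0.001], 'width': 0.088}
side {'vertical_fov': 49.46700744723391, 'cx': 321.5050610146309, 'cy': 241.23814754371762, 'rvec': array([2.28071388, 0.00591331, 0.0258746 ]), 'tvec': array([-0.55049314,  0.10810034,  1.06655271])}
campos [ 0.53108884 -0.74068997  0.7884073 ]
tall_top_center [([303.0, 228.0], 0.61), ([256.0, 260.0], 0.58), ([270.0, 170.0], 0.56)]
tall_lower_center [([311.0, 257.0], 0.74)]
squat_lower_center [([312.0, 207.0], 0.55)]
board_surface [([294.0, 357.0], 0.75)]
egg_cup_center [([360.0, 341.0], 0.79), ([293.0, 355.0], 0.39)]
top {'vertical_fov': 43.59426920483459, 'cx': 317.42999750927703, 'cy': 241.5891121501432, 'rvec': array([ 2.09683404, -2.1248901 ,  0.22901267]), 'tvec': array([0.11235054, 
[... 167 characters left out ...]
_center [([324.0, 267.0], 0.63)]
squat_lower_center [([433.0, 271.0], 0.61)]
board_surface [([432.0, 272.0], 0.86)]
egg_cup_center [([440.0, 209.0], 0.63)]
wrist {'vertical_fov': 66.13269280985907, 'cx': 326.0772769778076, 'cy': 244.3537161407499, 'T_tool_cam': array([[ 6.04470270e-04, -9.46696285e-01, -3.22126960e-01,
         8.52501856e-02],
       [ 9.99999568e-01,  3.44688327e-04,  8.63494475e-04,
         1.56696613e-04],
       [-7.06433609e-04, -3.22127342e-01,  9.46696084e-01,
        -1.46652122e-01],
       [ 0.00000000e+00,  0.00000000e+00,  0.00000000e+00,
         1.00000000e+00]])}
tall_top_center []
tall_lower_center []
squat_lower_center []
board_surface []
egg_cup_center []
```

View pics/side0.png

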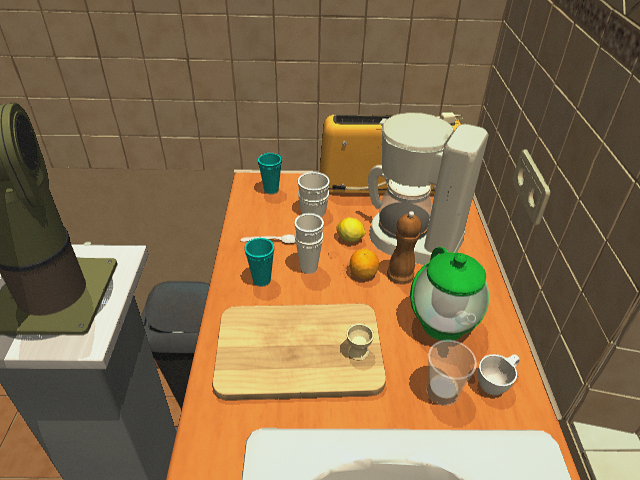

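View pics/top0.png

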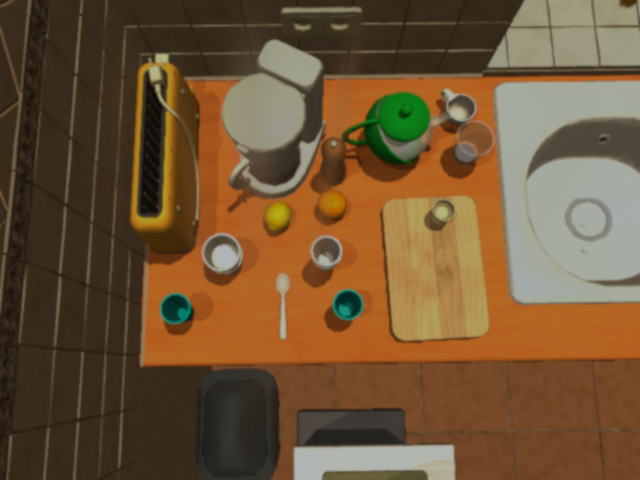

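Candidates for the upper tall beaker:
- White tall pair: side (309,228), top (325,252). This matches the description.
- Turquoise look-alikes: side (260,260) and (270,172).
- Squat white pair: side (313,190).

I'll check the choice in a close crop and locate it.

Run:
```python
from h import *
a=cv2.imread("pics/top0.png");b=cv2.imread("pics/side0.png")
A=cv2.resize(a[220:300,290:370],None,fx=5,fy=5,interpolation=3);B=cv2.resize(b[205:285,270:350],None,fx=5,fy=5,interpolation=3)
print(onz("top",(326,252),.128),onz("side",(309,222),.128))
p=onz("top",(326,252),.128)
def circ(x,y,z,rad):
    t=np.linspace(0,2*np.pi,60);return np.c_[x+rad*np.cos(t),y+rad*np.sin(t),0*t+z]
for n,I,o in(("top",A,(290,220)),("side",B,(270,205))):
    for z,rd in((.128,.03),(.095,.03),(0,.0185)):
        q=(proj(n,circ(p[0],p[1],z,rd))-o+.5)*5
        cv2.polylines(I,[q.astype(np.int32)],True,(0,0,255),1)
cv2.imwrite("pics/c1.png",np.hstack([A,B]))
print("board corners top z=.022")
for uv in((384,200),(475,197),(488,333),(394,339)): print(uv,onz("top",uv,.022))
for uv in((223,306),(378,306),(384,390),(215,391)): print(uv,onz("side",uv,.022))
print("egg",onz("top",(443,209),.073),onz("side",(360,332),.073))
print("squat",onz("top",(223,250),.09),onz("side",(313,182),.09))
print("turq",onz("top",(348,302),.095),onz("side",(260,247),.095))
print("orange",onz("top",(332,206),.035))
```

```text
[0.51863757 0.08926949 0.128     ] [0.52294122 0.08721902 0.128     ]
board corners top z=.022
(384, 200) [ 0.65076522 -0.0381264   0.022     ]
(475, 197) [ 0.65490458 -0.23241345  0.022     ]
(488, 333) [ 0.36760994 -0.23903236  0.022     ]
(394, 339) [ 0.35813194 -0.0475896   0.022     ]
(223, 306) [ 0.35666311 -0.04760956  0.022     ]
(378, 306) [ 0.66174964 -0.04319359  0.022     ]
(384, 390) [ 0.6553671  -0.23459009  0.022     ]
(215, 391) [ 0.36979759 -0.23919085  0.022     ]
egg [ 0.61552872 -0.15128369  0.073     ] [ 0.61604102 -0.15131355  0.073     ]
squat [0.53282557 0.29176603 0.09      ] [0.52983725 0.28692142 0.09      ]
turq [0.42624004 0.04778916 0.095     ] [0.4252604  0.04598124 0.095     ]
orange [0.63534213 0.07322396 0.035     ]
```

View pics/c1.png

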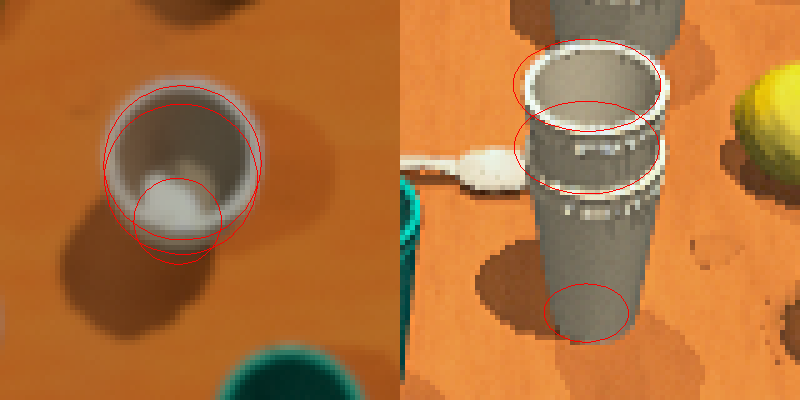

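The crop confirms the white tall pair, with its upper rim at top (326,252), at about (0.521, 0.088). First move is towards it, at height and in an arc.

Call:
send_rows --commands '[0,0,0,10,-5,-1,0,0,0,0,20,-10,-2,0,0,0,0,33.7,-16.5,-3,0,0,0,0,33.7,-16.5,-3,0,0,0,0,33.7,-16.5,-3,0,0,0,0,33.7,-16.5,-3,0,0,0,0,33.7,-16.5,-3,0,0,0,0,33.7,-16.5,-3,0,0,0,0,33.7,-16.5,-3,0,0,0,0,33.7,-16.5,-3,0]' --force 30

```text
time: 1.73
ee_pos: [0.4587, -0.3417, 0.2698]
eef_rot: [[0.958, 0.287, 0.008], [0.287, -0.958, 0.004], [0.009, -0.002, -1.0]]
force: [1.3, 0.3, 0.7]
width: 0.0883
```

Call:
send_rows --commands '[0,0,0,9.2,-19.7,0,0,0,0,0,18.4,-39.4,1,0,0,0,0,18.4,-39.4,1,0,0,0,0,18.4,-39.4,1,0,0,0,0,18.4,-39.4,1,0,0,0,0,18.4,-39.4,1,0,0,0,0,18.4,-39.4,1,0,0,0,0,18.4,-39.4,1,0,0,0,0,18.4,-39.4,1,0,0,0,0,18.4,-39.4,1,0]'

```text
time: 2.57
ee_pos: [0.5164, 0.0627, 0.2593]
eef_rot: [[0.962, 0.273, 0.001], [0.273, -0.962, -0.0], [0.0, 0.0, -1.0]]
force: [1.7, -1.1, -0.4]
width: 0.0885
```

Call:
send_rows --commands '[0,0,0,0,0,0,0,0,0,0,0,0,0,0,0,0,0,0,0,0,0,0,0,0,0,0,0,0]'

```text
time: 2.9
ee_pos: [0.5161, 0.0587, 0.2591]
eef_rot: [[0.963, 0.27, -0.0], [0.27, -0.963, -0.001], [-0.001, 0.001, -1.0]]
force: [1.1, -0.7, -0.6]
width: 0.088
```

Run:
```python
from h import *
s=r.observe();print(s["ee_pos"],np.round(s["eef_rot"],3),s["qpos"],s["force"],s["qvel"])
cal0=cal("wrist")
I=r.snapshot("wrist");cv2.imwrite("pics/w1.png",I)
print([(d["centre"],d["confidence"]) for d in r.search_frame("wrist","tall_top_center")])
t=np.linspace(0,2*np.pi,60)
for rd,z in((.03,.128),(.03,.095)):
    q=proj("wrist",np.c_[.5215+rd*np.cos(t),.088+rd*np.sin(t),0*t+z]);cv2.polylines(I,[q.astype(np.int32)],True,(0,0,255),1)
cv2.imwrite("pics/w1o.png",I)
```

```text
[0.51614689 0.05866569 0.25913422] [[ 0.963  0.27  -0.   ]
 [ 0.27  -0.963 -0.001]
 [-0.001  0.001 -1.   ]] [-0.10759669  0.52300735 -0.14895255  1.85735095  0.1085601   0.76964855
 -1.61195023] [ 1.05293815 -0.65772892 -0.64760545] [ 0.01310402 -0.00114287  0.00076715  0.00035562 -0.00072936 -0.0023745
 -0.00230788]
[([291.6, 214.5], 0.88), ([306.7, 305.0], 0.78), ([16.0, 205.7], 0.65)]
```

View pics/w1o.png

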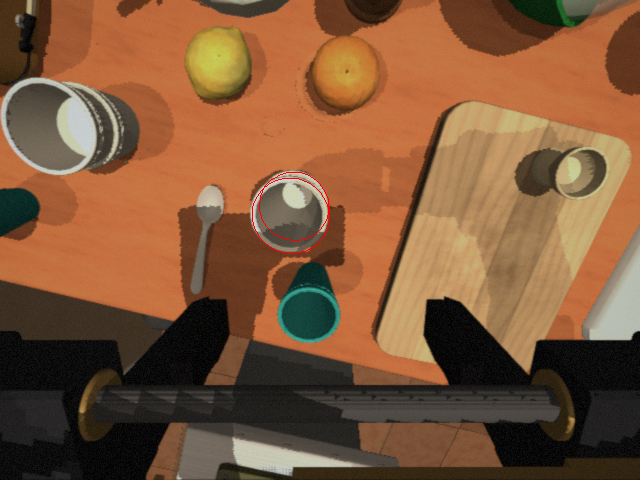

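Overlay on wrist view matches the rim at (290,212). Align, and descend partway.

Call:
send_rows --commands '[0,0,0,1.3,-2.7,1,0,0,0,0,1.3,-2.7,4,0,0,0,0,1.3,-2.7,7,0,0,0,0,1.3,-2.7,9,0,0,0,0,1.3,-2.7,10,0,0,0,0,1.3,-2.7,10,0,0,0,0,1.3,-2.7,10,0,0,0,0,1.3,-2.7,10,0]'

```text
time: 3.67
ee_pos: [0.5225, 0.0901, 0.1604]
eef_rot: [[0.962, 0.272, 0.002], [0.272, -0.962, 0.0], [0.002, 0.0, -1.0]]
force: [-0.0, 0.3, -0.1]
width: 0.0881
```

Run:
```python
from h import *
s=r.observe();print(s["ee_pos"],np.round(s["eef_rot"],3),s["force"])
I=r.snapshot("wrist");cv2.imwrite("pics/w2.png",I)
t=np.linspace(0,2*np.pi,60)
for rd,z in((.03,.128),(.03,.095)):
    q=proj("wrist",np.c_[.5215+rd*np.cos(t),.088+rd*np.sin(t),0*t+z]);cv2.polylines(I,[q.astype(np.int32)],True,(0,0,255),1)
print(proj("wrist",s["ee_pos"]))
cv2.imwrite("pics/w2o.png",I)
```

```text
[0.52246051 0.09008204 0.16038215] [[ 0.962  0.272  0.002]
 [ 0.272 -0.962  0.   ]
 [ 0.002  0.    -1.   ]] [-0.02350709  0.3281326  -0.11967086]
[[325.60174804 318.58459966]]
```

View pics/w2o.png

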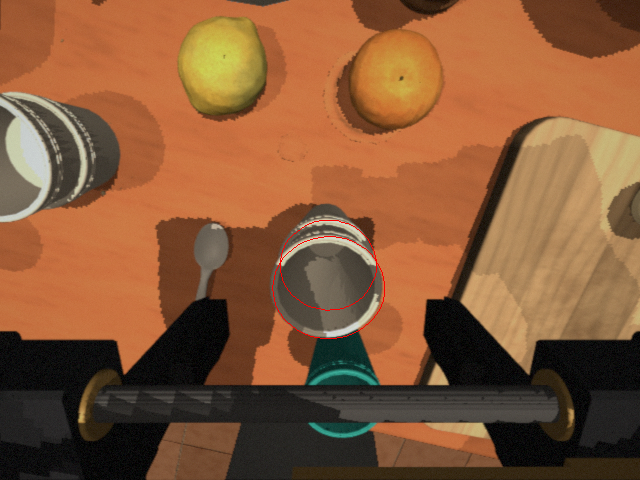

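Call:
send_rows --commands '[0,0,0,-0.1,0,2,0,0,0,0,-0.1,0,4,0,0,0,0,-0.1,0,5.2,0,0,0,0,-0.1,0,5.8,0,0,0,0,-0.1,0,5.8,0,0,0,0,-0.1,0,5.8,0,0,0,0,-0.1,0,5.8,40,0,0,0,-0.1,0,5.8,60,0,0,0,-0.1,0,5.8,75,0,0,0,-0.1,0,5.8,80]' --force 8

```text
time: 4.55
ee_pos: [0.5208, 0.0901, 0.1017]
eef_rot: [[0.962, 0.273, 0.001], [0.273, -0.962, 0.0], [0.001, 0.0, -1.0]]
force: [0.4, 0.5, -0.1]
width: 0.0636
```

Call:
send_rows --commands '[0,0,0,0,0,0,85,0,0,0,0,0,0,95,0,0,0,0,0,0,110,0,0,0,0,0,0,130,0,0,0,0,0,0,150,0,0,0,0,0,0,150]'

```text
time: 5.05
ee_pos: [0.5207, 0.0899, 0.1013]
eef_rot: [[0.962, 0.273, 0.001], [0.273, -0.962, -0.0], [0.0, 0.0, -1.0]]
force: [-0.6, -1.3, 4.1]
width: 0.0574
```

Call:
send_rows --commands '[0,0,0,0,0,0,255,0,0,0,0,0,0,255,0,0,0,0,0,0,255,0,0,0,0,0,0,255]' --force 30

```text
time: 5.38
ee_pos: [0.5207, 0.09, 0.1014]
eef_rot: [[0.962, 0.273, 0.001], [0.273, -0.962, -0.0], [0.001, 0.0, -1.0]]
force: [0.1, -1.7, 5.5]
width: 0.0565
```

Run:
```python
from h import *
s=r.observe();print(s["ee_pos"],np.round(s["eef_rot"],3),s["force"],s["width"])
I=r.snapshot("wrist");J=r.snapshot("side")
cv2.imwrite("pics/w3.png",np.vstack([np.hstack([cv2.resize(I,(400,300)),cv2.resize(J[140:320,200:440],(400,300))])]))
```

```text
[0.52070925 0.08996126 0.10137586] [[ 0.962  0.273  0.001]
 [ 0.273 -0.962 -0.   ]
 [ 0.001  0.    -1.   ]] [ 0.11027764 -1.6938664   5.46264685] 0.05649119279040076
```

View pics/w3.png

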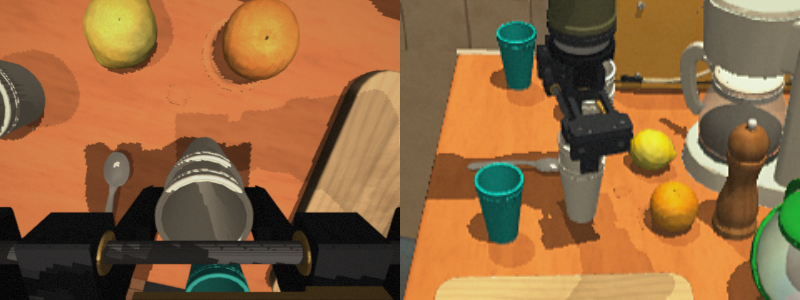

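Call:
send_rows --commands '[0,0,0,0,0,-0.1,255,0,0,0,0,0,-0.2,255,0,0,0,0,0,-0.3,255,0,0,0,0,0,-0.4,255,0,0,0,0,0,-0.5,255,0,0,0,0,0,-0.6,255,0,0,0,0,0,-0.7,255,0,0,0,0,0,-0.8,255]'

```text
time: 6.15
ee_pos: [0.5203, 0.0902, 0.1092]
eef_rot: [[0.962, 0.273, -0.0], [0.273, -0.962, 0.0], [-0.0, -0.0, -1.0]]
force: [-1.3, -1.2, -2.7]
width: 0.0567
```

Run:
```python
from h import *
s=r.observe();print(s["ee_pos"],np.round(s["eef_rot"],3),s["force"],s["width"])
I=r.snapshot("wrist");J=r.snapshot("side")
cv2.imwrite("pics/w4.png",np.vstack([np.hstack([cv2.resize(I,(400,300)),cv2.resize(J[140:320,200:440],(400,300))])]))
```

```text
[0.52031268 0.09021157 0.10922349] [[ 0.962  0.273 -0.   ]
 [ 0.273 -0.962  0.   ]
 [-0.    -0.    -1.   ]] [-1.30056141 -1.21197698 -2.71908387] 0.056704408286335474
```

View pics/w4.png

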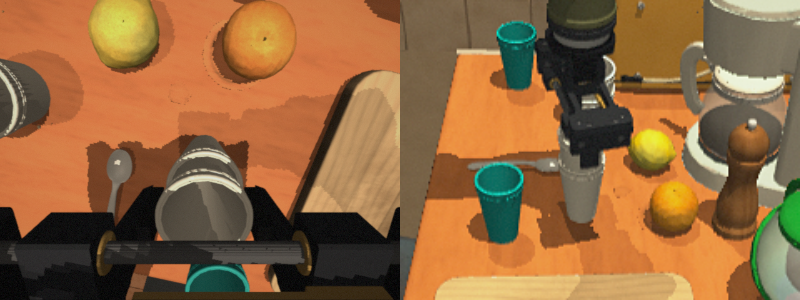

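Call:
send_rows --commands '[0,0,0,0,0,-0.2,255,0,0,0,0,0,-0.5,255,0,0,0,0,0,-0.9,255,0,0,0,0,0,-1.4,255,0,0,0,0,0,-2,255,0,0,0,0,0,-2,255]'

```text
time: 6.75
ee_pos: [0.5212, 0.0902, 0.1305]
eef_rot: [[0.962, 0.273, 0.002], [0.273, -0.962, 0.0], [0.002, 0.0, -1.0]]
force: [0.8, 0.1, -1.1]
width: 0.0564
```

Run:
```python
from h import *
s=r.observe();print(s["ee_pos"],s["force"],s["width"])
I=r.snapshot("wrist");J=r.snapshot("side")
cv2.imwrite("pics/w5.png",np.vstack([np.hstack([cv2.resize(I,(400,300)),cv2.resize(J[140:320,200:440],(400,300))])]))
```

```text
[0.52124801 0.09020351 0.13049428] [ 0.76872693  0.10688134 -1.11332953] 0.056420316472419456
```

View pics/w5.png

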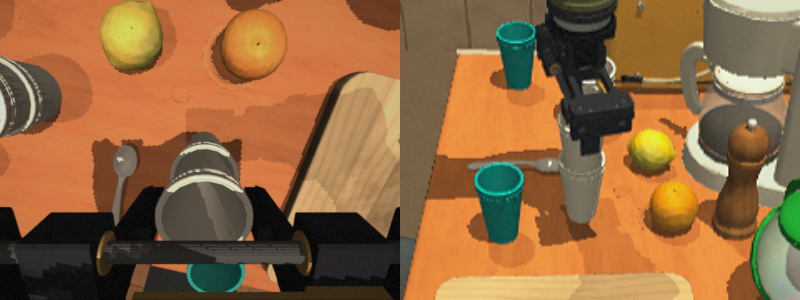

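The lower beaker stays put. Continue straight up.

Call:
send_rows --commands '[0,0,0,0,0,-1,255,0,0,0,0,0,-2,255,0,0,0,0,0,-3.2,255,0,0,0,0,0,-4.4,255,0,0,0,0,0,-5.6,255,0,0,0,0,0,-6.8,255,0,0,0,0,0,-8,255,0,0,0,0,0,-9,255,0,0,0,0,0,-9,255,0,0,0,0,0,-9,255]'

```text
time: 7.68
ee_pos: [0.5208, 0.0901, 0.2201]
eef_rot: [[0.962, 0.273, 0.002], [0.273, -0.962, 0.0], [0.002, 0.0, -1.0]]
force: [-1.0, -0.6, -1.3]
width: 0.0567
```

Run:
```python
from h import *
s=r.observe();print(s["ee_pos"],s["force"],s["width"])
I=r.snapshot("wrist");J=r.snapshot("side")
cv2.imwrite("pics/w6.png",np.vstack([np.hstack([cv2.resize(I,(400,300)),cv2.resize(J[140:320,200:440],(400,300))])]))
```

```text
[0.52077899 0.09010043 0.22005579] [-0.97778041 -0.5572138  -1.31777234] 0.056715351154038286
```

View pics/w6.png

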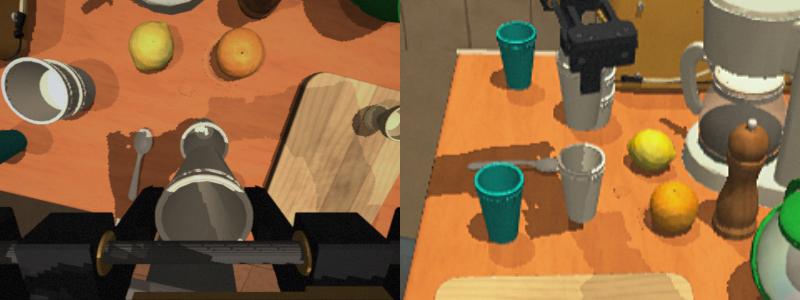

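Upper beaker is out and the lower one stands. Carry over the board (target about 0.48, -0.14).

Call:
send_rows --commands '[0,0,0,-0.5,1,0,255,0,0,0,-1.6,3.2,0,255,0,0,0,-2.9,6,0,255,0,0,0,-4.4,9,0,255,0,0,0,-5.8,12,0,255,0,0,0,-7.3,15,0,255,0,0,0,-8.5,17.6,0,255,0,0,0,-9.5,19.6,0,255,0,0,0,-10,20.6,0,255,0,0,0,-10.2,21,0,255]'

```text
time: 8.62
ee_pos: [0.4784, -0.1425, 0.2187]
eef_rot: [[0.963, 0.269, -0.002], [0.269, -0.963, -0.001], [-0.002, 0.0, -1.0]]
force: [0.6, 0.5, -1.0]
width: 0.0565
```

Call:
send_rows --commands '[0,0,0,0,0,0.5,255,0,0,0,0,0,1.5,255,0,0,0,0,0,3,255,0,0,0,0,0,5,255,0,0,0,0,0,7,255,0,0,0,0,0,8.5,255,0,0,0,0,0,9.5,255,0,0,0,0,0,10,255,0,0,0,0,0,10,255]'

```text
time: 9.37
ee_pos: [0.4795, -0.1377, 0.118]
eef_rot: [[0.961, 0.276, -0.002], [0.276, -0.961, 0.002], [-0.001, -0.002, -1.0]]
force: [0.4, -0.5, -0.9]
width: 0.0567
```

Run:
```python
from h import *
s=r.observe();print(s["ee_pos"],s["force"],s["width"])
I=r.snapshot("wrist");J=r.snapshot("side")
cv2.imwrite("pics/w7.png",np.vstack([np.hstack([cv2.resize(I,(400,300)),cv2.resize(J[220:400,200:440],(400,300))])]))
```

```text
[ 0.47953264 -0.13770427  0.11800284] [ 0.38467904 -0.46232804 -0.91427776] 0.056704249418680686
```

View pics/w7.png

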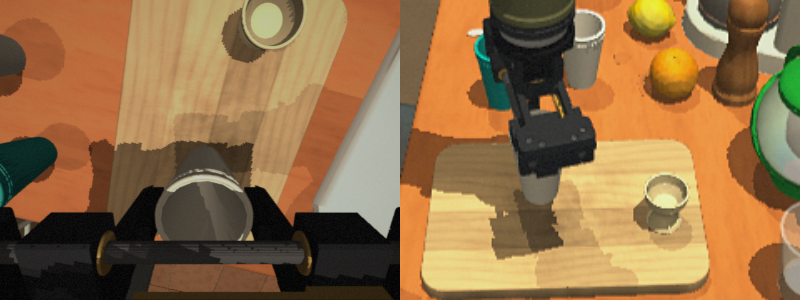

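Call:
send_rows --commands '[0,0,0,0,0,0.5,255,0,0,0,0,0,1,255,0,0,0,0,0,1.5,255,0,0,0,0,0,1.9,255,0,0,0,0,0,2.1,255,0,0,0,0,0,2.2,255,0,0,0,0,0,2.2,255]'

```text
time: 10.05
ee_pos: [0.4796, -0.1398, 0.0969]
eef_rot: [[0.962, 0.273, -0.0], [0.273, -0.962, 0.0], [-0.0, -0.0, -1.0]]
force: [0.3, -0.0, -1.2]
width: 0.0569
```

Call:
send_rows --commands '[0,0,0,0,0,0.1,255,0,0,0,0,0,0.2,255,0,0,0,0,0,0.3,255,0,0,0,0,0,0.3,255]'

```text
time: 10.38
ee_pos: [0.4797, -0.1398, 0.0941]
eef_rot: [[0.962, 0.273, -0.0], [0.273, -0.962, -0.0], [-0.0, 0.0, -1.0]]
force: [-0.8, -0.1, -1.6]
width: 0.0563
```

Run:
```python
from h import *
s=r.observe();print(s["ee_pos"],s["force"],s["width"])
J=r.snapshot("side")
cv2.imwrite("pics/w8.png",cv2.resize(J[260:360,260:380],(720,600)))
```

```text
[ 0.47973938 -0.13982408  0.09410708] [-0.79107745 -0.14407737 -1.57877548] 0.05627433303955892
```

View pics/w8.png

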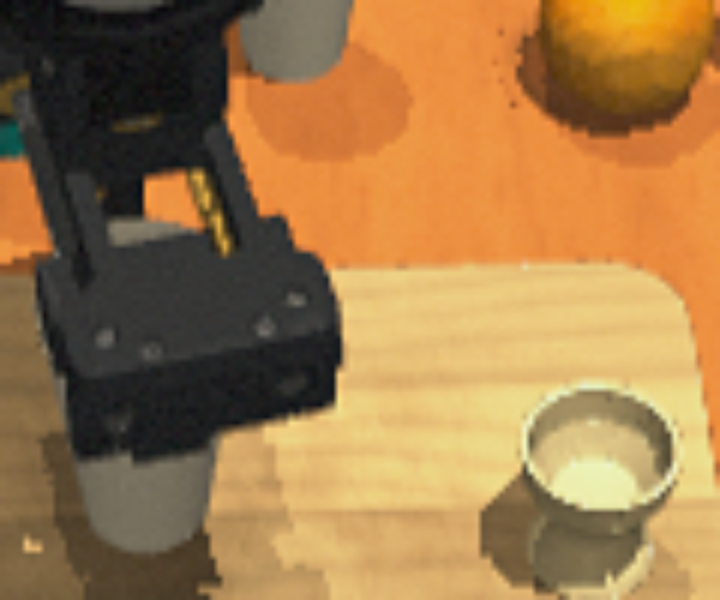

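Not in contact yet, so I'll creep down further.

Call:
send_rows --commands '[0,0,0,0,0,0.05,255,0,0,0,0,0,0.1,255,0,0,0,0,0,0.15,255,0,0,0,0,0,0.2,255,0,0,0,0,0,0.2,255]'

```text
time: 10.85
ee_pos: [0.4797, -0.1398, 0.0921]
eef_rot: [[0.962, 0.273, -0.0], [0.273, -0.962, -0.0], [-0.0, 0.0, -1.0]]
force: [0.4, 0.5, -1.7]
width: 0.0563
```

Call:
send_rows --commands '[0,0,0,0,0,0.05,255,0,0,0,0,0,0.1,255,0,0,0,0,0,0.1,255]'

```text
time: 11.1
ee_pos: [0.4797, -0.1398, 0.0911]
eef_rot: [[0.962, 0.273, -0.0], [0.273, -0.962, -0.0], [-0.0, 0.0, -1.0]]
force: [-0.0, 0.9, -0.3]
width: 0.0564
```

Call:
send_rows --commands '[0,0,0,0,0,0.05,255,0,0,0,0,0,0.1,255,0,0,0,0,0,0.1,255]'

```text
time: 11.35
ee_pos: [0.4797, -0.1398, 0.0901]
eef_rot: [[0.962, 0.273, -0.0], [0.273, -0.962, -0.0], [-0.0, 0.0, -1.0]]
force: [0.2, -0.3, -1.3]
width: 0.0564
```

Call:
send_rows --commands '[0,0,0,0,0,0.05,255,0,0,0,0,0,0.05,255]'

```text
time: 11.52
ee_pos: [0.4798, -0.1398, 0.0899]
eef_rot: [[0.962, 0.273, 0.0], [0.273, -0.962, -0.0], [0.0, 0.0, -1.0]]
force: [-0.5, 0.9, 1.8]
width: 0.0566
```

Call:
send_rows --commands '[0,0,0,0,0,0.05,255,0,0,0,0,0,0.05,255]'

```text
time: 11.68
ee_pos: [0.48, -0.1399, 0.0898]
eef_rot: [[0.962, 0.273, 0.001], [0.273, -0.962, -0.0], [0.001, 0.001, -1.0]]
force: [-0.7, -0.2, 6.8]
width: 0.056
```

Firm contact at 6.8 N. Release softly: reduce the grip first, then open gradually.

Call:
send_rows --commands '[0,0,0,0,0,-0.05,255,0,0,0,0,0,-0.05,255]' --force 5

```text
time: 11.85
ee_pos: [0.4798, -0.1399, 0.0897]
eef_rot: [[0.962, 0.273, 0.0], [0.273, -0.962, -0.0], [0.0, 0.0, -1.0]]
force: [-0.5, -0.1, 0.7]
width: 0.0575
```

Call:
send_rows --commands '[0,0,0,0,0,0,85,0,0,0,0,0,0,75,0,0,0,0,0,0,60,0,0,0,0,0,0,40,0,0,0,0,0,0,20,0,0,0,0,0,0,0,0,0,0,0,0,0,0,0,0,0,0,0,0,0]'

```text
time: 12.52
ee_pos: [0.4797, -0.1398, 0.0897]
eef_rot: [[0.962, 0.273, 0.0], [0.273, -0.962, -0.0], [0.0, 0.0, -1.0]]
force: [0.0, -0.1, 0.6]
width: 0.0883
```

Run:
```python
from h import *
s=r.observe();print(s["ee_pos"],s["force"],s["width"])
I=r.snapshot("wrist");J=r.snapshot("side")
cv2.imwrite("pics/w9.png",np.vstack([np.hstack([cv2.resize(I,(400,300)),cv2.resize(J[220:400,200:440],(400,300))])]))
```

```text
[ 0.47974336 -0.13984184  0.08966736] [ 0.00364737 -0.09023906  0.55627144] 0.08831011560381984
```

View pics/w9.png

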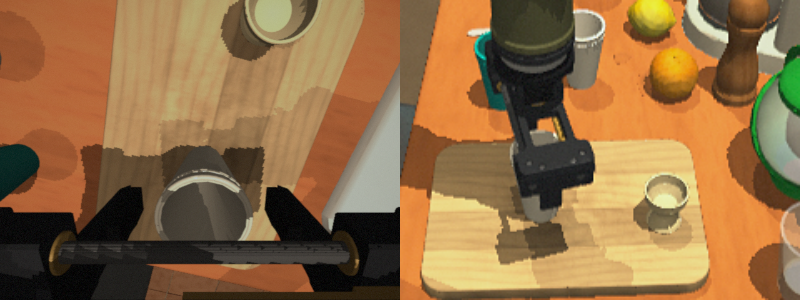

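Beaker stands between open fingers. Retreat straight up.

Call:
send_rows --commands '[0,0,0,0,0,-0.5,0,0,0,0,0,0,-1.5,0,0,0,0,0,0,-3,0,0,0,0,0,0,-5,0,0,0,0,0,0,-7.5,0,0,0,0,0,0,-10,0,0,0,0,0,0,-12.5,0,0,0,0,0,0,-14,0,0,0,0,0,0,-15,0,0,0,0,0,0,-15,0]'

```text
time: 13.45
ee_pos: [0.481, -0.1401, 0.2427]
eef_rot: [[0.962, 0.273, 0.005], [0.273, -0.962, -0.001], [0.005, 0.003, -1.0]]
force: [0.5, 0.2, 0.1]
width: 0.0881
```

Call:
send_rows --commands '[0,0,0,-2,5,0,0,0,0,0,-4,9,0,0,0,0,0,-5,15,0,0,0,0,0,-5,20,0,0,0,0,0,-5,20,0,0,0,0,0,-5,20,0,0,0,0,0,-5,20,0,0,0,0,0,-5,20,0,0]'

```text
time: 14.12
ee_pos: [0.4858, -0.3449, 0.2391]
eef_rot: [[0.962, 0.274, -0.001], [0.274, -0.962, 0.002], [-0.001, -0.002, -1.0]]
force: [0.1, -0.1, 0.9]
width: 0.0885
```

Run:
```python
from h import *
s=r.observe();print(s["ee_pos"],s["force"],s["qvel"].round(3) if hasattr(s["qvel"],"round") else s["qvel"])
J=r.snapshot("side");I=r.snapshot("top")
t=np.linspace(0,2*np.pi,60)
for n,M in(("side",J),("top",I)):
    for x,y,z,rd in((.4797,-.1398,.117,.03),(.4797,-.1398,.022,.0185),(.521,.089,.095,.03),(.521,.089,0,.0185),(.616,-.151,.073,.024)):
        cv2.polylines(M,[proj(n,np.c_[x+rd*np.cos(t),y+rd*np.sin(t),0*t+z]).astype(np.int32)],True,(0,0,255),1)
cv2.imwrite("pics/w10.png",np.hstack([cv2.resize(J[160:400,200:440],(400,400)),cv2.resize(I[150:350,300:500],(400,400))]))
```

```text
[ 0.48584335 -0.34485165  0.23906907] [ 0.12948565 -0.12211066  0.89712054] [-0.025 -0.016 -0.019  0.02   0.002 -0.     0.002]
```

View pics/w10.png

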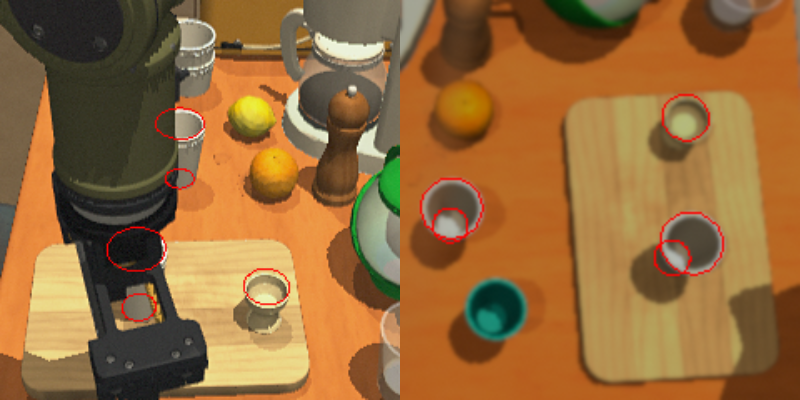

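The top view shows the beaker upright on the board, matching the predicted rim and foot circles. The lower beaker and egg cup haven't moved, and the arm is clear.

Run:
```python
from h import *
print(r.hand_in())
```

```text
the job is handed in; nothing more can be done
None
```

I pulled the upper tall beaker straight up out of the lower one. It now stands upright on the chopping board at about (0.48, -0.14). I lowered it until it touched the board (about 7 N peak), released it gently, and moved the arm up and clear. I handed the job in at about 14 s.

In the last top view, the placed beaker's rim and foot match the outlines expected for an upright beaker well inside the board's edges. The lower tall beaker and the egg cup are within a few millimetres of where they were.

In the last side view the arm hid most of the placed beaker and part of the lower one, so those two rest mainly on the top view. I did not measure the squat pair again at the end; the arm never touched it, and it looked in place. No check failed or disagreed, and the hand-in gave no verdict.

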